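# Draw the slide-holder tray in by its far rim and take out the holder with the tired spring

## Robot

A 6-joint arm with a two-finger parallel gripper is mounted at the origin on a cart in front of the work surface, level with it; the furniture and walls round the work are solid. World frame = base frame: x ahead of the robot, y to its left, z up, the work surface at z = 0. Lengths are in m, angles in rad, forces in N, time in s.
With the tool pointing down it reaches from about 0.425 to 0.95 m from the base axis. Payload 3.5 kg.
Tool frame: the origin (TCP) lies at the very end of the fingers, on their centre line; the grasp point (between the pads) lies 19 mm behind it (ctrl.grip_point_offset is the distance from the TCP to the grasp point, in m); z points along the fingers, y is the line along which they close (so a half turn about z gives the same grasp; the last joint's range is limited). The gripper opens to 85 mm and grips with 20 to 120 N. Pads are 22 mm wide; open, the fingers measure 114 mm over their backs; the gripper's body (76 mm by 85 mm) begins 54 mm behind the grasp point. The pads swing forward as they close: fully open they stand 13 mm farther back than shut.
Start: joints at [-1.424, 0.286, 1.577, -0, 1.279, -0.15], TCP at [0.197, -0.645, 0.231] pointing down, gripper open.
Joint ranges: [-2.77, 2.77], [-0.9, 2.22], [0.21, 2.48], [-1.53, 4.67], [0.24, 2.81], [-2.84, 2.84]. Speed limits (rad/s): [2.79, 2.79, 3.14, 3.14, 3.14, 3.14].

## Interface

Orientations are given as a unit quaternion [x, y, z, w].
In Python, from plant import ctrl gives the robot as it stands. The module is installed in compiled form; this text tells all that it offers.
- The arm moves only by the shell command python3 -m pendant 'ROWS' [OPENING] [FORCE]. ROWS is JSON, a list of rows, each an object of numbers: "dx", "dy", "dz": the shift along the tool's x, y, z in cm; "twist": the turn about the tool's z in degrees. A call has 1 to 10 rows; each row is the pose to reach, as a shift and turn from the pose commanded when the call began, along the tool's axes at that moment; what a row does not reach only later rows make up. A row lasts 1/8 s, in which the tool goes at most 62.5 mm and 10.7 degrees, less where a joint would pass 70% of its speed; a pose out of reach is approached as far as the arm can. A call with a gripper value outside its range is refused whole. OPENING is the opening in per cent of the stroke, from 0 (shut) to 100 (fully open), set as the call begins (- or left out, the last holds). The fingers move at their own pace and stop on an object; FORCE is the grip in N (left out, the last holds). Time passes only in rows, so rows that repeat a pose let the fingers close. It gives the time, the measured TCP pose, the force, the opening and the grip force at its end, in the units of the state.
- ctrl.get_state(): the state, without advancing time (a new reading comes with each control period).
- ctrl.read_camera(name): name is "scene" or "side" or "wrist"; returns a dict with "img" (420x560x3 uint8, red, green, blue), "depth" (420x560 float32, m along the optical axis (not along the pixel's ray), 0 where there is no reading), "camera_matrix" (3x3 intrinsics, pixels), "xyz" and "rotation" of the camera in the world; the wrist camera has in their place "tool_from_camera" (4x4, takes a point from camera to tool coordinates, whose origin is the TCP and whose axes are the flange's). Camera axes: x right, y up, looking along -z (the intrinsics and any distortion apply to the point x, -y, -z); pixel columns grow to the right and rows downward; lengths in m; the calibration is good to about 2 mm. A picture is of the moment at which its call begins: read the wrist's pose just before it.
- ctrl.sign_off(): hands the job in; it is judged then, once.
The state is a dict: "time": time; "qpos": joint angles; "dq": joint speeds; "joint_efforts": joint torques, N m; "eef_pos": TCP position; "tcp_rot": TCP orientation; "contact_force": force on the tool from outside, world axes, zero at the start; "wrist_torque": the same for the moment, N m; "opening": opening from 0.0 (shut) to 1.0 (fully open); "finger_force": force on a finger pad.
Only numpy, scipy, OpenCV 4.12 (cv2) and the standard library are available. Lean on these libraries where they do the work, as an engineer would, in place of code of your own. Each camera call takes 0.05 s, during which the arm holds its last target. There are 200 camera calls.

## Task

Hook a fingertip behind the far rim of the steel tray and draw the tray towards you until its near rim lies flat against the bench stop. One of the three slide holders in it has a leaf spring that has gone soft: find it by pressing the free tips, press that one right down onto its stop, then lay that holder flat on the middle of the nearer notebook at the right. Leave the two firm ones in the tray, the tray at the stop and the things around where they are.

Things in the scene. Friction and masses are not known exactly. Their poses are not given: they have to be found in the camera images.
- tray: shallow steel tray, 160 (its x) x 270 (its y) x 26 mm high over an outward flange 8 mm wide and 3 mm thick round its top; floor and walls 2.5 mm thick, inside 139 x 249 mm; on the floor a 4 mm grey insert with three pockets, one slide holder in each. Loose, with the holders about 0.8 kg; slides on the desk at about 3 to 8 N. Origin: centre of its underside; x points from its near rim to its far rim
- tray_lip (a point): middle of the outer edge of the tray's far flange, at its top (26 mm above the desk); hook behind here, the desk behind it is free. The left screen above (lower edge 0.18 m up, at x = 0.74 m) leaves little room for an upright wrist: lean the tool about 30 degrees so that the fingers point down and away from the robot
- far_rim: the tray's far wall and flange, part of the tray (same origin and axes as the tray)
- tray_front (a point): middle of the outer edge of the tray's near flange, at its top
- stop_face (a point): bench stop: a fixed aluminium angle 360 mm long (its y), upright leg 34 mm high, held by two thumb screws, in front of the robot. This point is the middle of the upright face that looks away from the robot, 26 mm above the desk; x points straight out of the face towards the tray, y along it
- pocket_left (a point): centre of the left pocket (larger tray y), 6 mm above the tray's floor: the centre of the aluminium base, 90 (tray x) x 34 (tray y) x 12 mm, of the slide holder lying there (0.1 kg; its lower 4 mm are inside the pocket, 1.5 mm free all round). A black clamp, 30 mm tall, at the +x end holds a leaf spring with a free tip. Grasp across the 34 mm width. Moves with the tray, not with the holder
- pocket_middle (a point): the same for the middle pocket, 76 mm from the left one
- pocket_right (a point): the same for the right pocket, 76 mm from the middle one
- tip_left (a point): top of the 11 mm button on the free spring tip of the holder in the left pocket, 24 mm nearer than the pocket's centre and 32 mm above the desk when free. Pressed down it travels 8.5 mm to its stop: two of the three springs are firm and need about 9.5 N for that, one is tired and needs about 2.4 N, in proportion to travel. They look alike
- tip_middle (a point): the same for the middle pocket
- tip_right (a point): the same for the right pocket
- notebook_top (a point): the nearer of two notebooks: a closed lab notebook lying fixed on the desk at the right, 210 (its x) x 148 (its y) x 12 mm; point at the centre of its upper face (the solid surface is 1 mm lower)
- ethanol_bottle: white bottle with a red cap, 52 mm across, 124 mm tall, standing to the left of the tray; origin at the centre of its underside; leave alone
- conical_1: conical tube with an orange cap lying to the left of the tray, 117 mm long, 22 mm thick; origin under its middle; leave alone
- mouse: black computer mouse, 113 x 63 x 38 mm, to the right of the tray; origin at the centre of its underside; leave alone

How it is judged:
By the outcome, as a careful person would: the job done as asked, in the order asked, and still so for the second after the job is handed in, with the robot touching nothing.
It also fails if it takes over 59 s, if anything falls off the work surface, if the arm or the gripper's body presses on something with over 40 N, if the wrist force passes 120 N, or if a joint passes its speed limit or range.

## Working session

There is one attempt and no reset: what is moved stays moved. The work goes in short steps, Python scripts to look and compute and a shell command to move; the robot and the scene stay as the last step left them, time stands still between calls to the robot, and variables do not carry over. Pictures are saved under pics/ and viewed, at most 10 in all, crops included, and the job is handed in when it is done.

```bash
mkdir -p pics
cat > h.py <<'E'
import numpy as np, cv2
from plant import ctrl
from scipy.spatial.transform import Rotation as R
def shot(n,f=None):
    s=ctrl.get_state(); c=ctrl.read_camera(n)
    if 'xyz' in c: c['T']=(np.array(c['rotation']),np.array(c['xyz']))
    else:
        M=np.array(c['tool_from_camera']);r=R.from_quat(s['tcp_rot']).as_matrix()
        c['T']=(r@M[:3,:3], r@M[:3,3]+np.array(s['eef_pos']))
    if f:
        cv2.imwrite('pics/'+f+'.png',c['img'][:,:,::-1]); 
        np.savez('pics/'+f+'.npz',depth=c['depth'],K=c['camera_matrix'],R=c['T'][0],t=c['T'][1],img=c['img'])
    return c
def load(f): return np.load('pics/'+f+'.npz')
def pt(d,u,v,z=None):
    """world point of pixel; by depth, or on plane z"""
    K=d['K']; ray=np.array([(u-K[0,2])/K[0,0],-(v-K[1,2])/K[1,1],-1.0])
    w=d['R']@ray
    if z is not None: return d['t']+w*(z-d['t'][2])/w[2]
    v,u=int(round(v)),int(round(u)); p=d['depth'][v-1:v+2,u-1:u+2]; p=p[p>0]
    return d['t']+w*np.median(p)
def proj(d,P):
    q=d['R'].T@(np.array(P)-d['t']); K=d['K']
    return K[0,0]*q[0]/-q[2]+K[0,2], K[1,1]*(-q[1])/-q[2]+K[1,2]
E
python3 - <<'E'
from h import *
for n in('scene','side'):
    c=shot(n,n); print(n,[k for k in c],c['camera_matrix'],c['T'][1],c['T'][0].round(3))
s=ctrl.get_state();print(s)
E
```

```text
scene ['img', 'depth', 'camera_matrix', 'xyz', 'rotation', 'T'] [[472.78050045   0.         269.31630434]
 [  0.         472.78050045 208.470233  ]
 [  0.           0.           1.        ]] [-0.05584454  0.70468215  1.16790187] [-0.121  0.319  0.88  -0.331]
side ['img', 'depth', 'camera_matrix', 'xyz', 'rotation', 'T'] [[379.004872     0.         280.78613898]
 [  0.         379.004872   215.55443695]
 [  0.           0.           1.        ]] [ 0.8224408  -0.85494015  0.83551827] [0.415 0.07  0.137 0.897]
{'time': 0.1, 'qpos': array([-1.42401138e+00,  2.87154378e-01,  1.57806693e+00,  1.29707400e-06,
        1.27856686e+00, -1.49976492e-01]), 'dq': array([ 0.00032437, -0.00207729, -0.00399081, -0.00048959, -0.0007465 ,
        0.00034321]), 'joint_efforts': array([ 2.83533400e-04, -4.07297015e+01, -2.93699563e+01, -1.78418495e-04,
        3.43464242e-03,  1.58480469e-05]), 'eef_pos': array([ 0.19734154, -0.64487986,  0.23001427]), 'tcp_rot': array([ 9.89011195e-01,  1.47836566e-01,  2.37260941e-06, -1.09775804e-03]), 'contact_force': array([-0.47748819,  0.35993461,  0.02214756]), 'wrist_torque': array([ 0.01708423,  0.05549947, -0.04358204]), 'finger_force': 0.0, 'opening': 0.9998237371950338}
```

```bash
python3 - <<'E'
s=open('h.py').read()
s=s.replace("(np.array(c['rotation']),","(R.from_quat(c['rotation']).as_matrix() if np.size(c['rotation'])==4 else np.array(c['rotation']),")
open('h.py','w').write(s)
E
python3 - <<'E'
from h import *
for n in('scene','side'):
    c=shot(n,n); cv2.imwrite(f'pics/{n}_b.png',cv2.resize(c['img'][:,:,::-1],(784,588),interpolation=cv2.INTER_CUBIC))
E
```

```text
(no output)
```

View pics/scene_b.png

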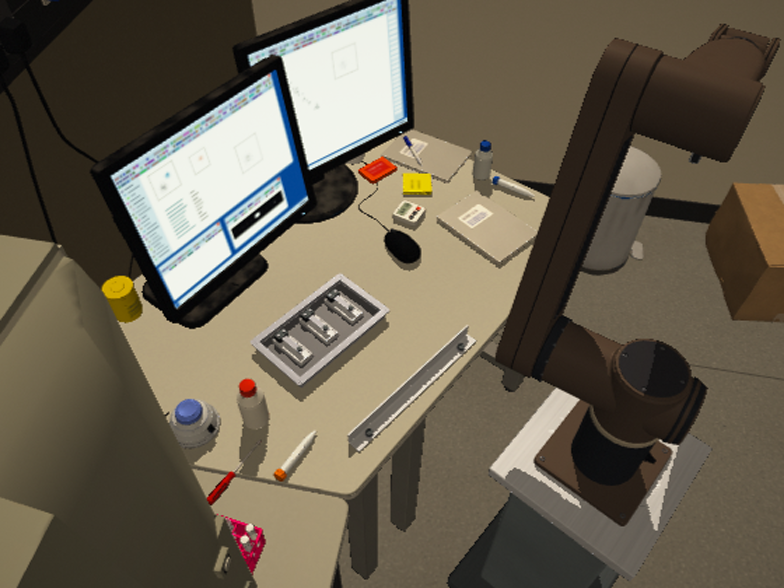

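View pics/side_b.png

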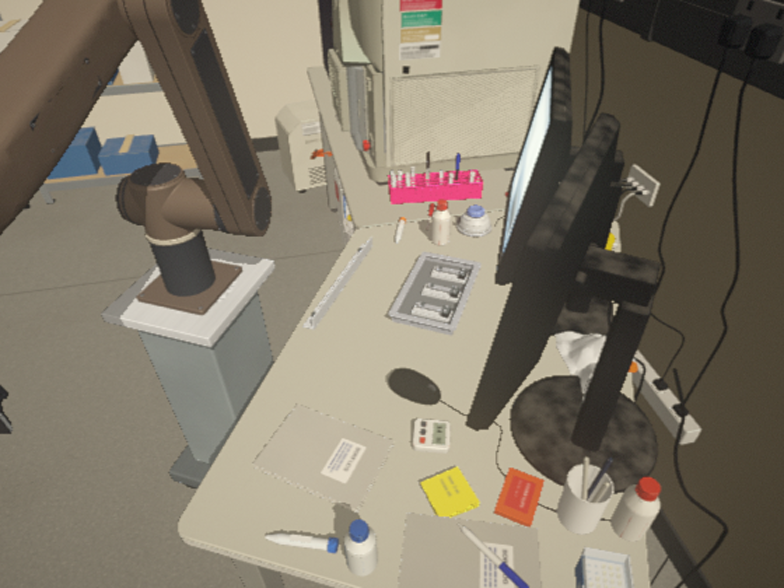

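Run:
```python
from h import *
d=load('scene'); e=load('side')
cv2.imwrite('pics/crop1.png',cv2.resize(d['img'][185:325,170:350,::-1],None,fx=4.2,fy=4.2,interpolation=cv2.INTER_CUBIC))
f=lambda n,P:print(n,np.round(P,4))
for n,u,v,z in [('FL',253,344,.026),('FR',341,276,.026),('NL',300,384,.026),('NR',388,313,.026),('stopL',350,436,.034),('stopR',468,328,.034),('tipL',283,340,.032),('bottle cap',247,386,.124),('mouse',403,247,.03)]:
    f(n,pt(d,u/1.4,v/1.4,z)); f('   depth',pt(d,u/1.4,v/1.4))
for n,u,v in [('nbA',438,222),('nbB',482,193),('nbC',535,236),('nbD',490,262)]: f(n,pt(d,u/1.4,v/1.4,.012))
for n,u,v in [('nb',299,405),('nb',391,446),('nb',350,507),('nb',255,463)]: f(n,pt(e,u/1.4,v/1.4,.012))
for n,u,v in [('scrL low-left',185,325),('scr low-right',310,210)]: f(n,pt(d,u/1.4,v/1.4))
```

```text
FL [0.679  0.2695 0.026 ]
   depth [0.6789 0.2695 0.0261]
FR [0.6704 0.008  0.026 ]
   depth [0.6709 0.0076 0.0253]
NL [0.5337 0.2732 0.026 ]
   depth [0.5359 0.2716 0.0218]
NR [0.5189 0.0186 0.026 ]
   depth [0.5315 0.0036 0.0009]
stopL [0.3763 0.2944 0.034 ]
   depth [0.3789 0.2919 0.0271]
stopR [ 0.3599 -0.0584  0.034 ]
   depth [ 0.3702 -0.0773  0.0058]
tipL [0.6352 0.2231 0.032 ]
   depth [0.6413 0.2189 0.0221]
bottle cap [0.5533 0.3775 0.124 ]
   depth [0.5526 0.3779 0.1251]
mouse [ 0.62   -0.1533  0.03  ]
   depth [ 0.6178 -0.1505  0.0338]
nbA [ 0.6203 -0.2907  0.012 ]
nbB [ 0.6007 -0.4512  0.012 ]
nbC [ 0.4116 -0.4084  0.012 ]
nbD [ 0.4445 -0.2649  0.012 ]
nb [ 0.4363 -0.2827  0.012 ]
nb [ 0.6373 -0.3189  0.012 ]
nb [ 0.6089 -0.4512  0.012 ]
nb [ 0.4177 -0.424   0.012 ]
scrL low-left [0.8429 0.3261 0.0057]
scr low-right [0.7498 0.0113 0.1851]
```

View pics/crop1.png

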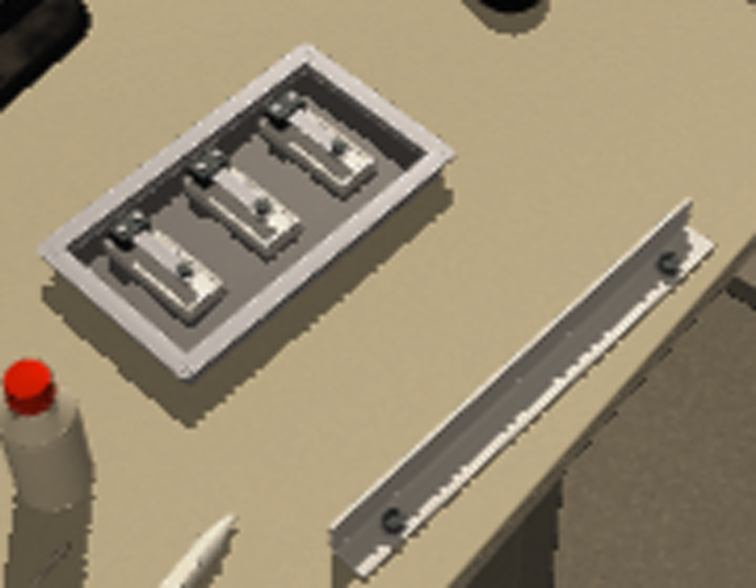

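```bash
cat >> h.py <<'E'
def go(P,head=None):
    """print tool-frame shift (cm) and twist (deg) from current to world P, tool-x heading (deg)"""
    s=ctrl.get_state(); r=R.from_quat(s['tcp_rot']).as_matrix()
    h=np.degrees(np.arctan2(r[1,0],r[0,0]))
    d=r.T@(np.array(P)-s['eef_pos'])*100
    print('t',round(s['time'],2),'pos',s['eef_pos'].round(4),'head',h.round(2),'F',s['contact_force'].round(1),'| shift',d.round(2),'twist',None if head is None else round(h-head,2), 'q6',s['qpos'][5].round(2))
def rd(n,f):
    d=load(n); return d
E
python3 - <<'E'
from h import *
d=load('scene'); g=lambda u,v,z: pt(d,170+u/4.2,185+v/4.2,z).round(4)
for n,u,v,z in [('FL',40,250,.026),('FR',305,45,.026),('NR',455,152,.026),('NL',187,380,.026),('stL',332,533,.034),('stR',690,203,.034),('tipL',185,269,.032),('tipM',263,206,.032),('tipR',338,146,.032)]: print(n,g(u,v,z))
print('tube',pt(d,282/1.4,473/1.4,.015),pt(d,312/1.4,433/1.4,.01))
go([.5,.13,.25],90)
E
```

```text
FL [0.6849 0.2689 0.026 ]
FR [0.6769 0.0056 0.026 ]
NR [0.5222 0.0092 0.026 ]
NL [0.5304 0.2755 0.026 ]
stL [0.3772 0.2971 0.034 ]
stR [ 0.362  -0.0612  0.034 ]
tipL [0.5929 0.2155 0.032 ]
tipM [0.5902 0.1404 0.032 ]
tipR [0.5872 0.065  0.032 ]
tube [0.42670623 0.42577731 0.015     ] [0.44509353 0.32955298 0.01      ]
t 0.2 pos [ 0.1974 -0.6451  0.2304] head 17.01 F [-0.8 -1.   0. ] | shift [ 51.61 -65.27  -1.85] twist -72.99 q6 -0.15
```

```bash
python3 -m pendant '[{"dx":51.6,"dy":-65.3,"dz":-1.8,"twist":-73},{"dx":51.6,"dy":-65.3,"dz":-1.8,"twist":-73},{"dx":51.6,"dy":-65.3,"dz":-1.8,"twist":-73},{"dx":51.6,"dy":-65.3,"dz":-1.8,"twist":-73},{"dx":51.6,"dy":-65.3,"dz":-1.8,"twist":-73},{"dx":51.6,"dy":-65.3,"dz":-1.8,"twist":-73},{"dx":51.6,"dy":-65.3,"dz":-1.8,"twist":-73},{"dx":51.6,"dy":-65.3,"dz":-1.8,"twist":-73},{"dx":51.6,"dy":-65.3,"dz":-1.8,"twist":-73},{"dx":51.6,"dy":-65.3,"dz":-1.8,"twist":-73}]' 50; python3 -c "
from h import *
go([.5,.13,.25],90)"
```

```text
time: 1.45
eef_pos: [0.4248, -0.0614, 0.2452]
tcp_rot: [0.707, 0.707, 0.0, 0.001]
contact_force: [1.1, 1.3, 0.1]
opening: 0.497
finger_force: 0.0
t 1.45 pos [ 0.4248 -0.0614  0.2452] head 89.99 F [1.1 1.3 0.1] | shift [19.14  7.52 -0.49] twist -0.01 q6 -0.38
```

```bash
python3 -m pendant '[{"dx":19,"dy":7.5,"dz":-0.5},{"dx":19,"dy":7.5,"dz":-0.5},{"dx":19,"dy":7.5,"dz":-0.5},{"dx":19,"dy":7.5,"dz":-0.5},{"dx":19,"dy":7.5,"dz":-0.5}]'
python3 - <<'E'
from h import *
c=shot('wrist','w1'); go([.66,.1,.06],90)
cv2.imwrite('pics/w1_b.png',cv2.resize(c['img'][:,:,::-1],(784,588),interpolation=cv2.INTER_CUBIC))
d=load('w1')
for P in [(.684,.27,.026),(.677,.005,.026),(.522,.009,.026)]: print(proj(d,P))
E
```

```text
t 1.5 pos [ 0.4263 -0.0546  0.2453] head 90.42 F [-1.7  2.4  0.8] | shift [15.19 23.43 18.68] twist 0.42 q6 -0.38
(np.float64(631.8288413440663), np.float64(-277.661222836607))
(np.float64(550.8344083081518), np.float64(96.85424151279723))
(np.float64(383.78812295995203), np.float64(92.39551998314245))$[0]: bad value
```

View pics/w1_b.png

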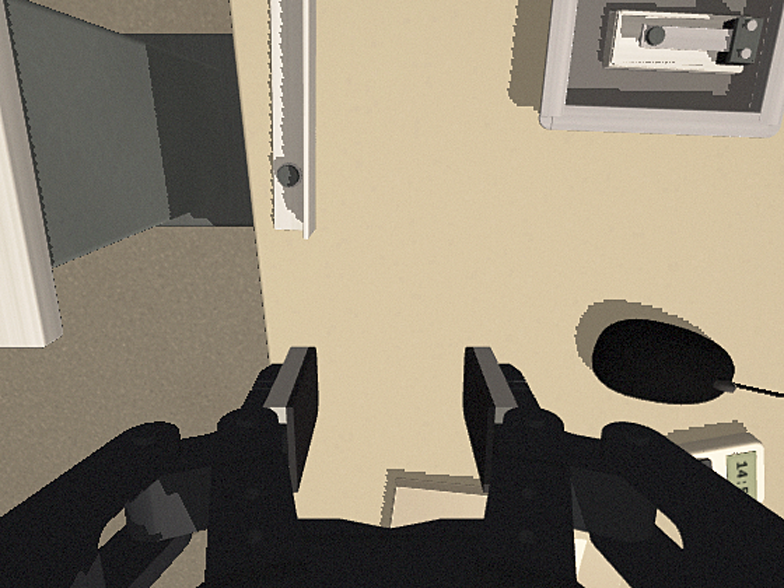

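```bash
python3 -m pendant '[{"dx":6,"dy":17,"dz":-1.5,"twist":0},{"dx":6,"dy":17,"dz":-1.5,"twist":0},{"dx":6,"dy":17,"dz":-1.5,"twist":0},{"dx":6,"dy":17,"dz":-1.5,"twist":0},{"dx":6,"dy":17,"dz":-1.5,"twist":0}]'
python3 - <<'E'
from h import *
c=shot('wrist','w2'); go([.66,.1,.06],90)
cv2.imwrite('pics/w2_b.png',cv2.resize(c['img'][:,:,::-1],(784,588),interpolation=cv2.INTER_CUBIC))
E
```

```text
time: 2.12
eef_pos: [0.5939, -0.0033, 0.2591]
tcp_rot: [0.707, 0.707, -0.001, -0.001]
contact_force: [-0.9, -0.2, -0.1]
opening: 0.498
finger_force: 0.0
t 2.17 pos [ 0.5936 -0.0036  0.2595] head 89.99 F [0.2 0.1 0.1] | shift [10.36  6.66 19.95] twist -0.01 q6 -0.18
```

View pics/w2_b.png

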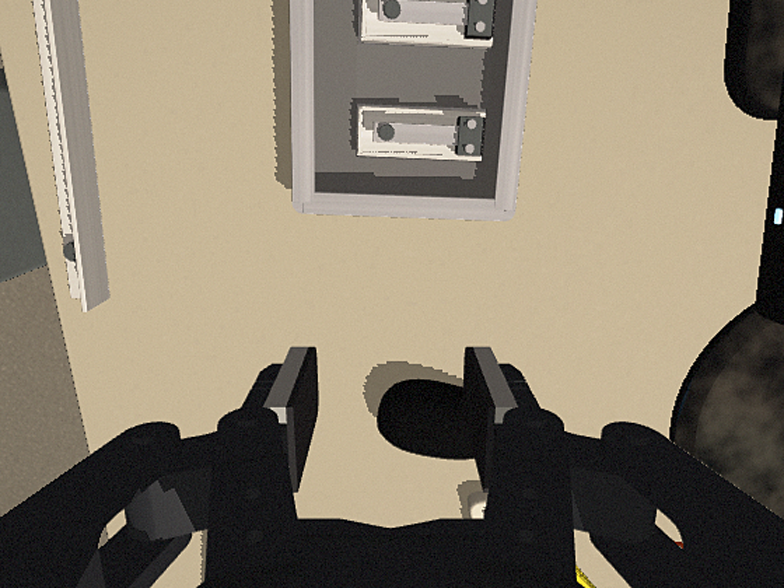

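Run:
```python
from h import *
d=load('w2'); g=lambda n,u,v,z: print(n,pt(d,u/1.4,v/1.4,z).round(4),pt(d,u/1.4,v/1.4).round(4))
g('NR',293,212,.026);g('FR',517,218,.026);g('F',536,2,.026);g('N',290,2,.026);g('tipR',385,131,.032);g('tipM',391,8,.032)
g('st top',84,308,.034);g('st top2',48,20,.034);g('st bot',109,297,.0);g('face',70,100,.02);g('screen',765,130,.18);g('scr',760,300,.18)
g('base M',470,25,.02);g('baseR cornerNN',360,155,.0145);g('gap',440,72,.0065);g('holdRend',486,160,.0145);g('holdR',482,110,.0145)
go([.66,.1,.06],90)
```

```text
NR [0.524  0.0103 0.026 ] [5.191e-01 6.400e-03 1.000e-04]
FR [0.6842 0.0062 0.026 ] [ 0.6907  0.0018 -0.0009]
F [0.6872 0.146  0.026 ] [0.6879 0.1467 0.023 ]
N [0.5288 0.1461 0.026 ] [0.5285 0.1465 0.0241]
tipR [0.5899 0.0661 0.032 ] [0.5899 0.0661 0.0308]
tipM [0.5939 0.1413 0.032 ] [0.5939 0.1416 0.0308]
st top [ 0.3679 -0.0595  0.034 ] [ 0.3676 -0.0597  0.0336]
st top2 [0.3756 0.134  0.034 ] [0.3756 0.134  0.034 ]
st bot [ 0.3684 -0.0619  0.    ] [ 3.683e-01 -6.200e-02 -2.000e-04]
face [0.3735 0.0865 0.02  ] [0.3753 0.0863 0.0231]
screen [0.7448 0.0669 0.18  ] [ 0.868   0.0668 -0.0009]
scr [ 0.7566 -0.0051  0.18  ] [ 0.752  -0.0031  0.1861]
base M [0.6461 0.1335 0.02  ] [0.6448 0.1319 0.0296]
baseR cornerNN [0.5718 0.0495 0.0145] [0.5713 0.0491 0.0054]
gap [0.6282 0.1058 0.0065] [0.6283 0.1059 0.0058]
holdRend [0.662  0.0461 0.0145] [0.6636 0.0456 0.0052]
holdR [0.6575 0.0802 0.0145] [0.6596 0.0806 0.0017]
t 2.17 pos [ 0.5936 -0.0036  0.2595] head 89.99 F [0.2 0.1 0.1] | shift [10.36  6.66 19.95] twist -0.01 q6 -0.18
```

```bash
python3 -m pendant '[{"dx":5,"dy":0,"dz":6,"twist":0},{"dx":10.7,"dy":3,"dz":10,"twist":0},{"dx":10.7,"dy":6.2,"dz":15,"twist":0},{"dx":10.7,"dy":6.2,"dz":19,"twist":0},{"dx":10.7,"dy":6.2,"dz":20,"twist":0},{"dx":10.7,"dy":6.2,"dz":20,"twist":0}]' 80
python3 - <<'E'
from h import *
go([.656,.1035,.009],90)
c=shot('wrist','w3')
cv2.imwrite('pics/w3_b.png',cv2.resize(c['img'][:,:,::-1],(784,588),interpolation=cv2.INTER_CUBIC))
E
```

```text
time: 2.92
eef_pos: [0.656, 0.1029, 0.0607]
tcp_rot: [0.707, 0.707, -0.0, 0.0]
contact_force: [1.2, 0.1, -0.1]
opening: 0.798
finger_force: 0.0
t 2.92 pos [0.656  0.1029 0.0607] head 89.96 F [ 1.2  0.1 -0.1] | shift [ 0.06 -0.    5.17] twist -0.04 q6 0.0
```

View pics/w3_b.png

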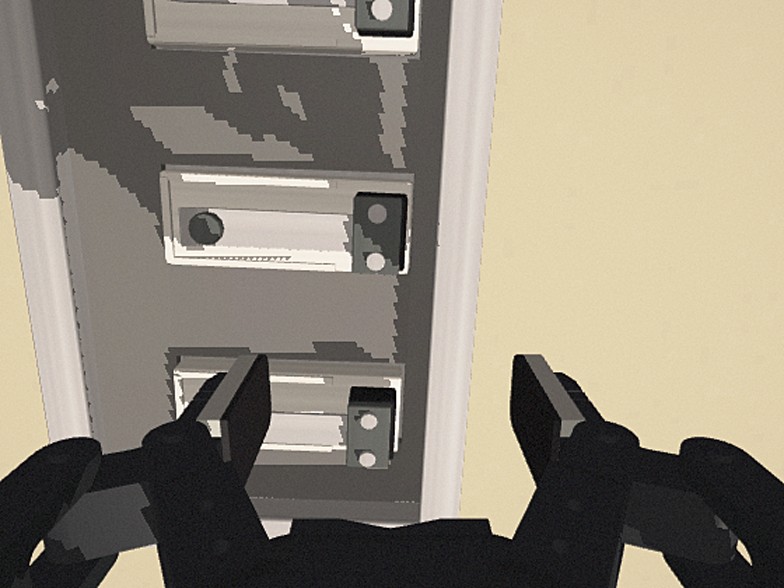

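```bash
python3 - <<'E'
from h import *
d=load('w3')
for P in [(.622,.1029,.0667),(.69,.1029,.0667),(.622,.1029,.012),(.69,.1029,.026),(.6863,.1029,.026),(.62,.1145,.0667),(.62,.0915,.012)]: print(P,np.round(np.array(proj(d,P))*1.4))
E
python3 -m pendant '[{"dx":0,"dy":0,"dz":2.5,"twist":0},{"dx":0,"dy":0,"dz":4,"twist":0},{"dx":0,"dy":0,"dz":4.7,"twist":0},{"dx":0,"dy":0,"dz":4.7,"twist":0}]'
```

```text
(0.622, 0.1029, 0.0667) [271. 386.]
(0.69, 0.1029, 0.0667) [510. 386.]
(0.622, 0.1029, 0.012) [302. 320.]
(0.69, 0.1029, 0.026) [485. 333.]
(0.6863, 0.1029, 0.026) [475. 333.]
(0.62, 0.1145, 0.0667) [261. 349.]
(0.62, 0.0915, 0.012) [298. 347.]
time: 3.48
eef_pos: [0.6566, 0.1035, 0.0132]
tcp_rot: [0.707, 0.707, 0.0, 0.0]
contact_force: [-0.3, -0.2, 0.1]
opening: 0.797
finger_force: 0.0
```

```bash
python3 -m pendant '[{"dx":0,"dy":-0.5,"dz":0,"twist":0},{"dx":0,"dy":-1.1,"dz":0,"twist":0},{"dx":0,"dy":-1.8,"dz":0,"twist":0},{"dx":0,"dy":-2.5,"dz":0,"twist":0},{"dx":0,"dy":-3.2,"dz":0,"twist":0},{"dx":0,"dy":-3.2,"dz":0,"twist":0}]'
python3 - <<'E'
from h import *
go([.656,.1035,.009],90)
c=shot('wrist','w4')
cv2.imwrite('pics/w4_b.png',cv2.resize(c['img'][:,:,::-1],(784,588),interpolation=cv2.INTER_CUBIC))
E
```

```text
time: 4.22
eef_pos: [0.6245, 0.1037, 0.0136]
tcp_rot: [0.707, 0.707, 0.0, 0.0]
contact_force: [3.3, -1.7, 2.3]
opening: 0.799
finger_force: 1.5
t 4.22 pos [0.6245 0.1037 0.0136] head 90.01 F [ 3.3 -1.7  2.3] | shift [-0.02  3.15  0.46] twist 0.01 q6 0.0
```

View pics/w4_b.png

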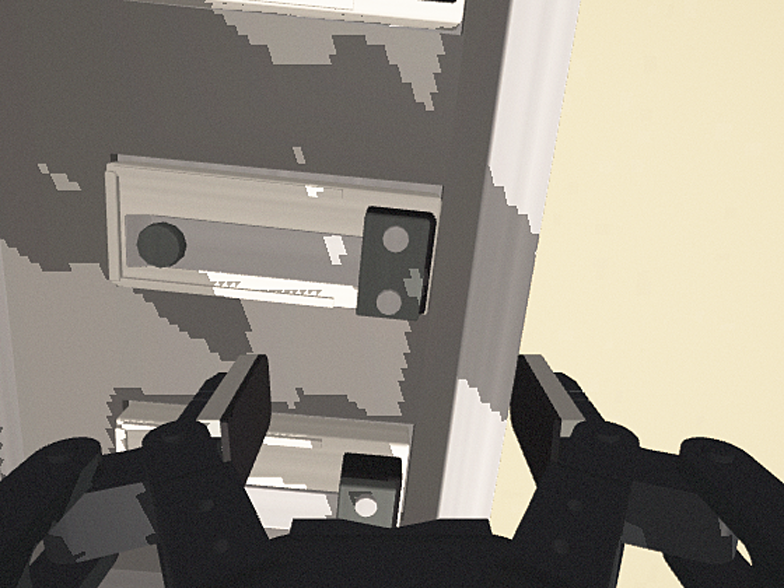

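Run:
```python
from h import *
d=load('w4'); g=lambda u,v,z: pt(d,u/1.4,v/1.4,z)
F1=g(577,2,.026);F2=g(540,230,.026);t=g(161,245,.032)
print(F1,F2,t); y=F1-F2; a=np.arctan2(-y[0],y[1]);print(np.degrees(a))
x=np.array([np.cos(a),np.sin(a),0]);Y=np.array([-x[1],x[0],0]);c=t+24e-3*x; 
for yy in (38,-38):
  for xx in(-10,0,20,80): print(yy,xx,(c+x*xx/1e3+Y*yy/1e3).round(4))
print('corners',[(c+x*xx/1e3+Y*yy/1e3).round(3)[:2] for xx in(-80,80) for yy in(-135,135)])
```

```text
[0.66601248 0.20125753 0.026     ] [0.66178529 0.14993145 0.026     ] [0.56966029 0.14739692 0.032     ]
-4.708229736754441
38 -10 [0.5867 0.1841 0.032 ]
38 0 [0.5967 0.1833 0.032 ]
38 20 [0.6166 0.1817 0.032 ]
38 80 [0.6764 0.1767 0.032 ]
-38 -10 [0.5805 0.1084 0.032 ]
-38 0 [0.5905 0.1076 0.032 ]
-38 20 [0.6104 0.1059 0.032 ]
-38 80 [0.6702 0.101  0.032 ]
corners [array([0.503, 0.017]), array([0.525, 0.287]), array([0.662, 0.004]), array([0.684, 0.273])]
```

```bash
python3 -m pendant '[{"dx":0,"dy":0.5,"dz":0,"twist":0},{"dx":0,"dy":0.6,"dz":-3.8,"twist":0},{"dx":3,"dy":1.5,"dz":-4,"twist":0},{"dx":7.9,"dy":1.5,"dz":-4,"twist":0},{"dx":7.9,"dy":1.5,"dz":-4,"twist":0},{"dx":7.9,"dy":1.5,"dz":-2,"twist":0},{"dx":7.9,"dy":1.5,"dz":0,"twist":0},{"dx":7.9,"dy":1.5,"dz":0.2,"twist":0}]'; python3 -m pendant '[{"dx":0,"dy":-0.8,"dz":0,"twist":0},{"dx":0,"dy":-1.5,"dz":0,"twist":0},{"dx":0,"dy":-2.2,"dz":0,"twist":0},{"dx":0,"dy":-2.9,"dz":0,"twist":0},{"dx":0,"dy":-3.6,"dz":0,"twist":0},{"dx":0,"dy":-4.3,"dz":0,"twist":0},{"dx":0,"dy":-4.9,"dz":0,"twist":0},{"dx":0,"dy":-5.5,"dz":0,"twist":0},{"dx":0,"dy":-5.5,"dz":0,"twist":0}]'
```

```text
time: 5.28
eef_pos: [0.6367, 0.1813, 0.0067]
tcp_rot: [0.708, 0.707, -0.003, -0.002]
contact_force: [-0.1, -1.0, -0.1]
opening: 0.8
finger_force: 0.0
time: 6.4
eef_pos: [0.5845, 0.1828, 0.0115]
tcp_rot: [0.707, 0.707, 0.0, 0.0]
contact_force: [2.4, 0.5, 2.1]
opening: 0.796
finger_force: 1.6
```

Run:
```python
from h import *
go([.656,.1035,.009],90)
c=shot('scene','s2')
cv2.imwrite('pics/s2_b.png',cv2.resize(c['img'][170:330,150:350,::-1],(750,600),interpolation=cv2.INTER_CUBIC))
```

```text
t 6.4 pos [0.5845 0.1828 0.0115] head 90.02 F [2.4 0.5 2.1] | shift [-7.93  7.15  0.25] twist 0.02 q6 0.14
```

View pics/s2_b.png

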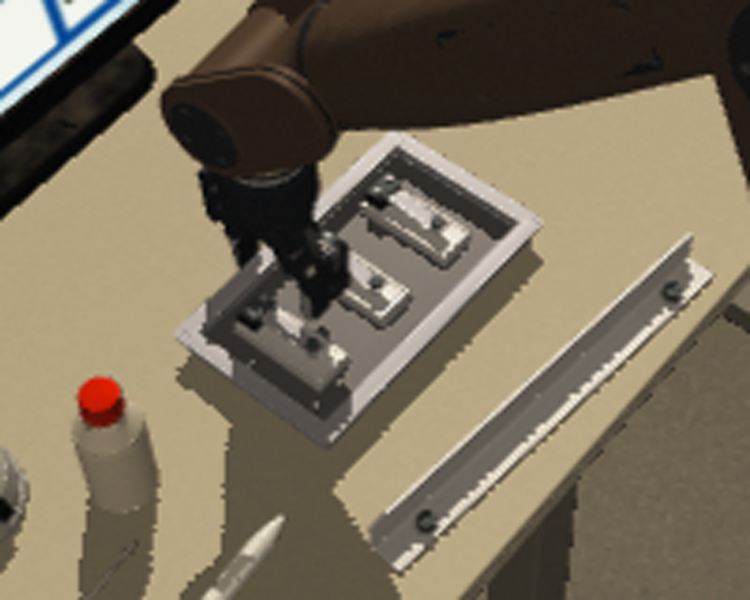

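Run:
```python
from h import *
d=load('s2'); g=lambda n,u,v,z: print(n,pt(d,150+u/3.75,170+v/3.75,z).round(4))
for n,u,v in [('NL',330,443),('NR',540,222),('FL',178,337),('FR',397,133)]: g(n,u,v,.026)
g('tipL',316,338,.032);g('tipM',376,283,.032);g('tipR',436,223,.032)
```

```text
NL [0.4525 0.2613 0.026 ]
NR [0.4663 0.0013 0.026 ]
FL [0.605  0.2711 0.026 ]
FR [0.617  0.0079 0.026 ]
tipL [0.5215 0.2044 0.032 ]
tipM [0.522  0.1363 0.032 ]
tipR [0.5258 0.061  0.032 ]
```

```bash
python3 -m pendant '[{"dx":0,"dy":0.5,"dz":0,"twist":0},{"dx":0,"dy":0.7,"dz":-5,"twist":0},{"dx":-1,"dy":1.5,"dz":-6,"twist":10},{"dx":-2,"dy":2.5,"dz":-6,"twist":20},{"dx":-3,"dy":3.5,"dz":-6,"twist":30},{"dx":-4,"dy":4.5,"dz":-6,"twist":40},{"dx":-4.6,"dy":5.5,"dz":-6,"twist":50},{"dx":-4.6,"dy":5.5,"dz":-6,"twist":60},{"dx":-4.6,"dy":5.5,"dz":-6,"twist":70},{"dx":-4.6,"dy":5.5,"dz":-6,"twist":80}]' 70
python3 - <<'E'
from h import *
go([.640,.137,.009],-2.3)
E
```

```text
time: 7.7
eef_pos: [0.6368, 0.1364, 0.0686]
tcp_rot: [0.996, 0.084, -0.004, -0.0]
contact_force: [0.6, -0.2, 0.4]
opening: 0.7
finger_force: 0.0
t 7.7 pos [0.6368 0.1364 0.0686] head 9.66 F [ 0.6 -0.2  0.4] | shift [0.37 0.   5.96] twist 11.96 q6 1.46
```

```bash
python3 -m pendant '[{"dx":0.4,"dy":0,"dz":0.5,"twist":6},{"dx":0.4,"dy":0,"dz":2,"twist":12},{"dx":0.4,"dy":0,"dz":4,"twist":12},{"dx":0.4,"dy":0,"dz":5.4,"twist":12},{"dx":0.4,"dy":0,"dz":5.8,"twist":12}]'
python3 - <<'E'
from h import *
go([.640,.137,.009],-2.3)
E
```

```text
time: 8.32
eef_pos: [0.6417, 0.1372, 0.0105]
tcp_rot: [1.0, -0.017, -0.002, 0.0]
contact_force: [0.2, 0.1, 0.6]
opening: 0.699
finger_force: 0.0
t 8.32 pos [0.6417 0.1372 0.0105] head -1.95 F [0.2 0.1 0.6] | shift [-0.17  0.03  0.15] twist 0.35 q6 1.66
```

```bash
python3 -m pendant '[{"dx":-1,"dy":0,"dz":0,"twist":0},{"dx":-2,"dy":0,"dz":0,"twist":0},{"dx":-3,"dy":0,"dz":0,"twist":0},{"dx":-4,"dy":0,"dz":0,"twist":0},{"dx":-5,"dy":0,"dz":0,"twist":0},{"dx":-6,"dy":0,"dz":0,"twist":0},{"dx":-7,"dy":0,"dz":0,"twist":0},{"dx":-7.8,"dy":0,"dz":0,"twist":0},{"dx":-8.5,"dy":0,"dz":0,"twist":0},{"dx":-8.5,"dy":0,"dz":0,"twist":0}]'; for i in 1 2; do python3 -m pendant '[{"dx":-0.3,"dy":0,"dz":0,"twist":0},{"dx":-0.5,"dy":0,"dz":0,"twist":0},{"dx":-0.5,"dy":0,"dz":0,"twist":0}]' | egrep 'pos|force'; done
```

```text
time: 9.57
eef_pos: [0.5581, 0.1406, 0.0134]
tcp_rot: [1.0, -0.018, -0.0, -0.0]
contact_force: [3.1, -1.1, 2.4]
opening: 0.7
finger_force: 1.3
eef_pos: [0.5543, 0.1406, 0.0134]
contact_force: [5.5, 0.3, 2.6]
finger_force: 2.4
eef_pos: [0.5497, 0.1406, 0.0134]
contact_force: [6.0, -0.8, 1.8]
finger_force: 3.0
```

```bash
for i in 1; do python3 -m pendant '[{"dx":-0.2,"dy":0,"dz":0,"twist":0},{"dx":-0.3,"dy":0,"dz":0,"twist":0},{"dx":-0.3,"dy":0,"dz":0,"twist":0}]' | egrep 'pos|force'; done;  python3 - <<'E'
from h import *
c=shot('scene','s3')
cv2.imwrite('pics/s3_b.png',cv2.resize(c['img'][180:330,160:360,::-1],(800,600),interpolation=cv2.INTER_CUBIC))
E
```

```text
eef_pos: [0.5489, 0.1398, 0.0137]
contact_force: [10.9, -2.8, -2.4]
finger_force: 5.4
```

View pics/s3_b.png

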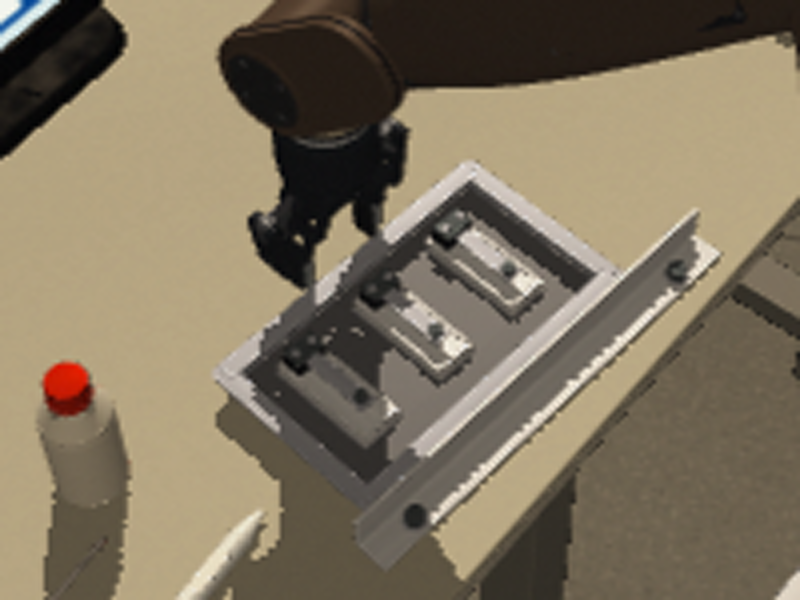

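```bash
python3 -m pendant '[{"dx":-0.2,"dy":0,"dz":0,"twist":0},{"dx":-0.4,"dy":0,"dz":0,"twist":0},{"dx":-0.4,"dy":0,"dz":0,"twist":0}]' | egrep 'pos|force'; python3 -m pendant '[{"dx":0.8,"dy":0,"dz":0,"twist":0},{"dx":1.5,"dy":0,"dz":-0.2,"twist":0},{"dx":1.5,"dy":0,"dz":-4,"twist":-5},{"dx":1.5,"dy":0,"dz":-8,"twist":-15},{"dx":1,"dy":0,"dz":-13,"twist":-25},{"dx":1,"dy":0,"dz":-18,"twist":-35},{"dx":1,"dy":0,"dz":-22,"twist":-45},{"dx":1,"dy":0,"dz":-22,"twist":-55},{"dx":1,"dy":0,"dz":-22,"twist":-65},{"dx":1,"dy":0,"dz":-22,"twist":-75}]' 0
python3 - <<'E'
from h import *
go([.550,.14,.24],178)
E
```

```text
eef_pos: [0.5488, 0.1397, 0.0153]
contact_force: [17.8, -4.1, -3.4]
finger_force: 8.6
time: 12.38
eef_pos: [0.5496, 0.1407, 0.2312]
tcp_rot: [0.802, 0.597, -0.002, -0.002]
contact_force: [-0.3, 0.7, -0.3]
opening: -0.002
finger_force: 0.0
t 12.38 pos [0.5496 0.1407 0.2312] head 73.36 F [-0.3  0.7 -0.3] | shift [-0.06  0.06 -0.88] twist -104.64 q6 0.36
```

```bash
python3 -m pendant '[{"dx":0,"dy":0,"dz":-1,"twist":-10},{"dx":0,"dy":0,"dz":-1,"twist":-20},{"dx":0,"dy":0,"dz":-1,"twist":-30},{"dx":0,"dy":0,"dz":-1,"twist":-41},{"dx":0,"dy":0,"dz":-1,"twist":-51},{"dx":0,"dy":0,"dz":-1,"twist":-62},{"dx":0,"dy":0,"dz":-1,"twist":-72},{"dx":0,"dy":0,"dz":-1,"twist":-83},{"dx":0,"dy":0,"dz":-1,"twist":-93},{"dx":0,"dy":0,"dz":-1,"twist":-104}]'; python3 -m pendant '[{"dx":0,"dy":0,"dz":0,"twist":0}]' | grep pos
python3 - <<'E'
from h import *
go([.550,.14,.24],178)
shot('wrist','w5'); d=load('w5')
H,W=d['depth'].shape; K=d['K']; u,v=np.meshgrid(np.arange(W),np.arange(H))
ray=np.stack([(u-K[0,2])/K[0,0],-(v-K[1,2])/K[1,1],-np.ones(u.shape)],-1)
P=d['t']+(ray*d['depth'][...,None])@d['R'].T
np.save('pics/P5.npy',P)
g=cv2.cvtColor(d['img'],cv2.COLOR_RGB2GRAY)
roi=(P[...,0]>.36)&(P[...,0]<.56)&(P[...,1]>-.03)&(P[...,1]<.31)
m=(roi&(g<110)&(P[...,2]>.027)&(P[...,2]<.036)).astype(np.uint8)
n,l,s,c=cv2.connectedComponentsWithStats(m)
for i in range(1,n):
    if s[i,4]>40: q=P[l==i]; print('dark',s[i,4],s[i,:4],c[i].round(),np.median(q,0).round(4))
m=(roi&(P[...,2]>.0215)&(P[...,2]<.029)&(g>130)).astype(np.uint8); 
q=P[m>0]; print('flange-ish',q.min(0),q.max(0))
for y in np.arange(.0,.281,.04):
    r=roi&(abs(P[...,1]-y)<.003)&(P[...,2]>.022)&(P[...,2]<.03); x=np.sort(P[r][:,0]); print(round(y,2),len(x),x[:1],x[-1:])
    r=roi&(abs(P[...,1]-y)<.003)&(P[...,2]>.031); x=np.sort(P[r][:,0]); print('  stop?',x[:1],x[x<.40][-1:])
E
```

```text
time: 13.62
eef_pos: [0.5496, 0.1407, 0.2409]
tcp_rot: [0.025, 1.0, -0.0, -0.003]
contact_force: [-0.1, 0.0, 0.7]
opening: 0.003
finger_force: 0.0
eef_pos: [0.55, 0.1407, 0.2412]
t 13.75 pos [0.55   0.1407 0.2412] head 176.65 F [ 0.1 -0.2 -0.3] | shift [-0.01 -0.07  0.12] twist -1.35 q6 -1.44
dark 139 [356  41  13  16] [362.  49.] [0.4474 0.2207 0.031 ]
dark 141 [184  43  13  16] [190.  51.] [0.4401 0.0703 0.0308]
dark 137 [270  43  14  15] [276.  50.] [0.4438 0.1458 0.0306]
dark 396 [263 107  28  20] [277. 117.] [0.5009 0.1427 0.0299]
dark 413 [345 107  29  18] [359. 115.] [0.5039 0.2184 0.0298]
dark 417 [180 109  29  18] [194. 117.] [0.4965 0.0667 0.0299]
flange-ish [0.39494591 0.00738882 0.02197739] [0.54303936 0.28200009 0.02897208]
0.0 0 [] []
  stop? [] []
0.04 110 [0.51758692] [0.53295288]
  stop? [] []
0.08 163 [0.4901012] [0.53441255]
  stop? [0.49358346] []
0.12 108 [0.52120839] [0.53687337]
  stop? [0.53441439] []
0.16 104 [0.52266633] [0.53838973]
  stop? [0.53045333] []
0.2 100 [0.52488219] [0.54026237]
  stop? [0.54084756] []
0.24 111 [0.52639256] [0.5420395]
  stop? [] []
0.28 419 [0.41033026] [0.53060196]
  stop? [] []
```

```bash
python3 -c "
from h import *
go([.4438,.1458,.038],177.3);go([.4474,.2207,.038],177.3);go([.4401,.0703,.038],177.3)"
```

```text
t 13.8 pos [0.5503 0.1407 0.2415] head 176.59 F [0.9 0.6 0.8] | shift [10.58 -0.12 20.39] twist -0.71 q6 -1.44
t 13.8 pos [0.5503 0.1407 0.2415] head 176.59 F [0.9 0.6 0.8] | shift [10.66  7.38 20.39] twist -0.71 q6 -1.44
t 13.8 pos [0.5503 0.1407 0.2415] head 176.59 F [0.9 0.6 0.8] | shift [10.5  -7.67 20.4 ] twist -0.71 q6 -1.44
```

```bash
python3 -m pendant '[{"dx":5,"dy":-0.1,"dz":5,"twist":-0.7},{"dx":10.6,"dy":-0.1,"dz":9,"twist":-0.7},{"dx":10.6,"dy":-0.1,"dz":14,"twist":-0.7},{"dx":10.6,"dy":-0.1,"dz":18.5,"twist":-0.7},{"dx":10.6,"dy":-0.1,"dz":20.4,"twist":-0.7},{"dx":10.6,"dy":-0.1,"dz":20.4,"twist":-0.7},{"dx":10.6,"dy":-0.1,"dz":20.4,"twist":-0.7}]' ; python3 -m pendant '[{"dx":0,"dy":0,"dz":0.6,"twist":0},{"dx":0,"dy":0,"dz":1.1,"twist":0},{"dx":0,"dy":0,"dz":1.1,"twist":0},{"dx":0,"dy":0,"dz":1.1,"twist":0}]' |egrep 'pos|force'; python3 -c "
from h import *
go([.4438,.1458,.038],177.3)"
```

```text
time: 14.68
eef_pos: [0.4463, 0.1457, 0.0397]
tcp_rot: [0.023, 1.0, 0.0, 0.001]
contact_force: [-0.6, 1.7, -0.0]
opening: -0.005
finger_force: 0.0
eef_pos: [0.446, 0.1456, 0.0282]
contact_force: [0.6, 0.4, 1.5]
finger_force: 0.6
t 15.18 pos [0.446  0.1456 0.0282] head 177.44 F [0.6 0.4 1.5] | shift [ 0.22  0.01 -0.98] twist 0.14 q6 -1.43
```

```bash
for i in 1 2; do python3 -m pendant '[{"dx":0.1,"dy":0,"dz":0.15,"twist":0},{"dx":0.1,"dy":0,"dz":0.15,"twist":0}]' |egrep 'pos|force';done
```

```text
eef_pos: [0.445, 0.1456, 0.0266]
contact_force: [0.6, 0.5, 1.4]
finger_force: 0.8
eef_pos: [0.444, 0.1457, 0.025]
contact_force: [1.6, -0.1, 2.2]
finger_force: 1.1
```

```bash
python3 -m pendant '[{"dx":0,"dy":0,"dz":0.2,"twist":0},{"dx":0,"dy":0,"dz":0.4,"twist":0},{"dx":0,"dy":0,"dz":0.5,"twist":0},{"dx":0,"dy":0,"dz":0.5,"twist":0},{"dx":0,"dy":0,"dz":0.5,"twist":0}]' |egrep 'pos|force'
```

```text
eef_pos: [0.4443, 0.1458, 0.0224]
contact_force: [-4.7, -0.9, 20.0]
finger_force: 10.1
```

```bash
python3 -m pendant '[{"dx":0,"dy":0,"dz":-1.5,"twist":0},{"dx":0,"dy":0,"dz":-5,"twist":0},{"dx":-2.8,"dy":0,"dz":-5,"twist":0},{"dx":-2.8,"dy":0,"dz":-5,"twist":0},{"dx":-2.8,"dy":0,"dz":-5,"twist":0}]' 60; python3 -c "
from h import *
go([.472,.1445,.0065],177.3)
shot('wrist','w6'); d=load('w6')
g=cv2.cvtColor(d['img'],cv2.COLOR_RGB2GRAY)
K=d['K'];H,W=d['depth'].shape;u,v=np.meshgrid(np.arange(W),np.arange(H))
ray=np.stack([(u-K[0,2])/K[0,0],-(v-K[1,2])/K[1,1],-np.ones(u.shape)],-1)
P=d['t']+(ray*d['depth'][...,None])@d['R'].T
for x in (.440,.45,.455,.46):
  r=(abs(P[...,0]-x)<.0015)&(P[...,2]>.011)&(P[...,2]<.035)&(P[...,1]>.115)&(P[...,1]<.18); y=np.sort(P[r][:,1]); print(x,len(y),y[:3].round(4),y[-3:].round(4))
"
```

```text
time: 16.92
eef_pos: [0.4696, 0.1443, 0.0685]
tcp_rot: [0.022, 1.0, -0.0, -0.002]
contact_force: [-0.4, 0.5, -0.4]
opening: 0.601
finger_force: 0.0
t 16.93 pos [0.4696 0.1443 0.0685] head 177.45 F [-0.4  0.5 -0.4] | shift [-0.26  0.03  6.2 ] twist 0.15 q6 -1.43
0.44 380 [0.1293 0.1294 0.1294] [0.1623 0.1623 0.1624]
0.45 305 [0.1286 0.1287 0.1287] [0.1622 0.1623 0.1623]
0.455 339 [0.1282 0.1283 0.1283] [0.1613 0.1614 0.1614]
0.46 329 [0.1278 0.1279 0.1279] [0.1614 0.1614 0.1614]
```

```bash
python3 -m pendant '[{"dx":-0.2,"dy":0,"dz":3,"twist":0},{"dx":-0.2,"dy":0,"dz":5,"twist":0},{"dx":-0.2,"dy":0,"dz":6.1,"twist":0},{"dx":-0.2,"dy":0,"dz":6.2,"twist":0}]'; python3 -m pendant '[{"dx":0,"dy":0,"dz":0,"twist":0},{"dx":0,"dy":0,"dz":0,"twist":0},{"dx":0,"dy":0,"dz":0,"twist":0},{"dx":0,"dy":0,"dz":0,"twist":0}]' 25 45; python3 -c "
from h import *
go([.472,.1445,.0065],177.3)"
```

```text
time: 17.48
eef_pos: [0.4723, 0.1443, 0.0069]
tcp_rot: [0.022, 1.0, -0.0, -0.001]
contact_force: [1.1, -0.4, -0.2]
opening: 0.605
finger_force: 0.0
time: 17.98
eef_pos: [0.4743, 0.1444, 0.0087]
tcp_rot: [0.022, 1.0, 0.0, 0.001]
contact_force: [-0.1, 0.9, 4.2]
opening: 0.379
finger_force: 45.2
t 17.98 pos [0.4743 0.1444 0.0087] head 177.45 F [-0.1  0.9  4.2] | shift [ 0.23 -0.    0.22] twist 0.15 q6 -1.44
```

```bash
python3 -m pendant '[{"dx":0,"dy":0,"dz":-0.7,"twist":0},{"dx":0,"dy":0,"dz":-1.5,"twist":0},{"dx":0,"dy":0,"dz":-4,"twist":0},{"dx":0,"dy":0,"dz":-8,"twist":0},{"dx":0,"dy":0,"dz":-12,"twist":0},{"dx":0,"dy":0,"dz":-12,"twist":0}]'
python3 - <<'E'
from h import *
A=np.array([[.6203,-.2907],[.6007,-.4512],[.4116,-.4084],[.4445,-.2649],[.6373,-.3189],[.6089,-.4512],[.4177,-.424],[.4363,-.2827]])
print(A[:4].mean(0),A[4:].mean(0))
E
```

```text
time: 18.73
eef_pos: [0.4762, 0.1446, 0.1321]
tcp_rot: [0.022, 1.0, 0.0, 0.004]
contact_force: [0.4, 0.1, -2.0]
opening: 0.377
finger_force: 44.9
[ 0.519275 -0.3538  ] [ 0.52505 -0.3692 ]
```

Run:
```python
from h import *
for n in ('side','scene'):
    if n=='scene': shot('scene','s4'); d=load('s4')
    else: d=load('side')
    K=d['K'];H,W=d['depth'].shape;u,v=np.meshgrid(np.arange(W),np.arange(H))
    ray=np.stack([(u-K[0,2])/K[0,0],-(v-K[1,2])/K[1,1],-np.ones(u.shape)],-1)
    P=d['t']+(ray*d['depth'][...,None])@d['R'].T
    m=((P[...,2]>.006)&(P[...,2]<.018)&(P[...,0]>.35)&(P[...,0]<.7)&(P[...,1]<-.22)&(P[...,1]>-.52)).astype(np.uint8)
    k,l,s,c=cv2.connectedComponentsWithStats(m); i=1+np.argmax(s[1:,4]); q=P[l==i]
    print(n,s[i,4],np.median(q[:,2]).round(4),cv2.minAreaRect((q[:,:2]*1000).astype(np.float32)))
go([.52,-.36,.13],87)
```

```text
side 4293 0.013 ((524.6748657226562, -366.8009948730469), (149.7537078857422, 211.49073791503906), 83.14663696289062)
scene 89 0.0128 ((607.396728515625, -413.6080017089844), (86.04320526123047, 40.24863815307617), 76.69430541992188)
t 18.77 pos [0.4745 0.1445 0.1296] head 177.45 F [ 0.3  0.  -2. ] | shift [-6.790e+00 -5.019e+01 -4.000e-02] twist 90.45 q6 -1.44
```

```bash
python3 -c "
from h import *
go([.5302,-.3675,.12],173.15)"
python3 -m pendant '[{"dx":-1,"dy":-5,"dz":0,"twist":0},{"dx":-2,"dy":-11,"dz":0,"twist":1},{"dx":-3,"dy":-17,"dz":0,"twist":2},{"dx":-4,"dy":-23,"dz":0,"twist":3},{"dx":-5,"dy":-29,"dz":0,"twist":4.3},{"dx":-6,"dy":-35,"dz":0,"twist":4.3},{"dx":-7,"dy":-41,"dz":0,"twist":4.3},{"dx":-7.8,"dy":-47,"dz":0,"twist":4.3},{"dx":-7.8,"dy":-50.9,"dz":0,"twist":4.3},{"dx":-7.8,"dy":-50.9,"dz":0,"twist":4.3}]'; python3 -c "
from h import *
go([.5302,-.3675,.03],173.15)"
```

```text
t 18.77 pos [0.4745 0.1445 0.1296] head 177.45 F [ 0.3  0.  -2. ] | shift [ -7.83 -50.9    0.96] twist 4.3 q6 -1.44
time: 20.02
eef_pos: [0.5273, -0.3697, 0.1253]
tcp_rot: [0.062, 0.998, 0.001, -0.001]
contact_force: [0.2, 1.3, -0.5]
opening: 0.379
finger_force: 45.0
t 20.02 pos [ 0.5273 -0.3697  0.1253] head 172.93 F [ 0.2  1.3 -0.5] | shift [-0.29  0.23  9.53] twist -0.22 q6 -2.22
```

```bash
python3 -m pendant '[{"dx":0,"dy":0,"dz":4,"twist":0},{"dx":0,"dy":0,"dz":7.5,"twist":0},{"dx":0,"dy":0,"dz":9,"twist":0},{"dx":0,"dy":0,"dz":9.3,"twist":0},{"dx":0,"dy":0,"dz":9.3,"twist":0}]'
python3 - <<'E'
from h import *
go([.5302,-.3675,.0172],173.15)
c=shot('side','sd2')
cv2.imwrite('pics/sd2_b.png',cv2.resize(c['img'][270:390,150:310,::-1],(800,600),interpolation=cv2.INTER_CUBIC))
E
```

```text
time: 20.65
eef_pos: [0.5296, -0.3678, 0.0359]
tcp_rot: [0.06, 0.998, -0.001, 0.001]
contact_force: [-0.2, 0.3, -0.2]
opening: 0.376
finger_force: 45.0
t 20.65 pos [ 0.5296 -0.3678  0.0359] head 173.17 F [-0.2  0.3 -0.2] | shift [-0.06  0.04  1.87] twist 0.02 q6 -2.22
```

```bash
python3 -m pendant '[{"dx":0,"dy":0,"dz":0.8,"twist":0},{"dx":0,"dy":0,"dz":1.4,"twist":0},{"dx":0,"dy":0,"dz":1.6,"twist":0},{"dx":0,"dy":0,"dz":1.6,"twist":0}]'|egrep 'pos|force';  python3 -m pendant '[{"dx":0,"dy":0,"dz":0.15,"twist":0},{"dx":0,"dy":0,"dz":0.15,"twist":0}]'|egrep 'pos|force';python3 -m pendant '[{"dx":0,"dy":0,"dz":0.15,"twist":0},{"dx":0,"dy":0,"dz":0.15,"twist":0}]'|egrep 'pos|force'
```

```text
eef_pos: [0.5286, -0.3675, 0.0185]
contact_force: [-1.3, -0.6, -1.1]
finger_force: 45.0
eef_pos: [0.5288, -0.3677, 0.0173]
contact_force: [-1.1, 0.2, -0.6]
finger_force: 45.0
eef_pos: [0.529, -0.3677, 0.0172]
contact_force: [-2.6, 1.0, 5.5]
finger_force: 45.7
```

```bash
python3 -m pendant '[{"dx":0,"dy":0,"dz":-0.1,"twist":0},{"dx":0,"dy":0,"dz":-0.1,"twist":0},{"dx":0,"dy":0,"dz":-0.1,"twist":0},{"dx":0,"dy":0,"dz":-0.1,"twist":0}]' 65; python3 -m pendant '[{"dx":0,"dy":0,"dz":-2,"twist":0},{"dx":0,"dy":0,"dz":-6,"twist":0},{"dx":0,"dy":0,"dz":-12,"twist":0},{"dx":0,"dy":0,"dz":-18,"twist":0},{"dx":0,"dy":0,"dz":-22,"twist":0},{"dx":-4,"dy":-2,"dz":-22,"twist":0},{"dx":-4,"dy":-2,"dz":-22,"twist":0}]'
python3 - <<'E'
from h import *
go([.5302,-.3675,.0172],173.15)
shot('wrist','w7'); shot('side','sd3'); shot('scene','s5')
def cloud(d):
    K=d['K'];H,W=d['depth'].shape;u,v=np.meshgrid(np.arange(W),np.arange(H))
    ray=np.stack([(u-K[0,2])/K[0,0],-(v-K[1,2])/K[1,1],-np.ones(u.shape)],-1)
    return d['t']+(ray*d['depth'][...,None])@d['R'].T
for n in('w7','sd3'):
    P=cloud(load(n)); m=(P[...,2]>.018)&(P[...,2]<.06)&(abs(P[...,0]-.525)<.09)&(abs(P[...,1]+.367)<.06)
    q=P[m]; print(n,len(q)); 
    if len(q)>20: print(q[:,2].min(),q[:,2].max(),cv2.minAreaRect((q[:,:2]*1000).astype(np.float32)))
a=load('sd3')['img'][270:390,150:310,::-1]; b=load('s5')['img'][170:350,150:390,::-1]; w=load('w7')['img'][...,::-1]
R_=lambda x,s: cv2.resize(x,s,interpolation=cv2.INTER_CUBIC)
cv2.imwrite('pics/fin.png',np.hstack([np.vstack([R_(a,(400,300)),R_(w,(400,300))]),R_(b,(400,600))]))
E
```

```text
time: 22.2
eef_pos: [0.5288, -0.3676, 0.0167]
tcp_rot: [0.06, 0.998, 0.0, -0.0]
contact_force: [0.8, -0.2, 0.3]
opening: 0.646
finger_force: 0.0
time: 23.08
eef_pos: [0.5674, -0.3933, 0.2384]
tcp_rot: [0.06, 0.998, -0.001, 0.001]
contact_force: [-0.5, -0.4, -0.5]
opening: 0.652
finger_force: 0.0
t 23.07 pos [ 0.5674 -0.3933  0.2384] head 173.16 F [-0.5 -0.4 -0.5] | shift [ 4.05  2.15 22.11] twist 0.01 q6 -2.2
w7 3591
0.01920117927817816 0.04280385881917492 ((523.3781127929688, -366.05206298828125), (33.9118766784668, 88.73112487792969), 83.34221649169922)
sd3 486
0.018023689428959266 0.045015859868123176 ((523.6300659179688, -370.5450439453125), (35.31727981567383, 91.3897705078125), 83.38870239257812)
```

View pics/fin.png

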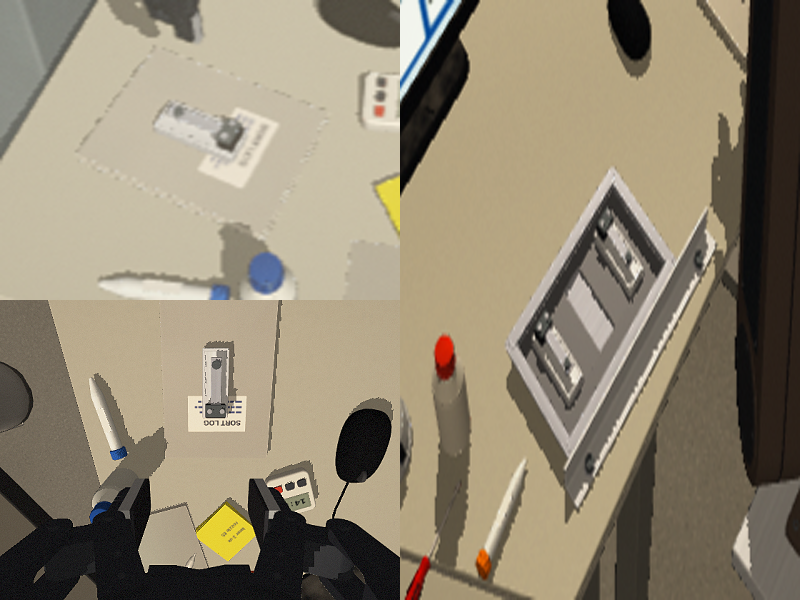

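Run:
```python
from h import *
d=load('s5');K=d['K'];H,W=d['depth'].shape;u,v=np.meshgrid(np.arange(W),np.arange(H))
ray=np.stack([(u-K[0,2])/K[0,0],-(v-K[1,2])/K[1,1],-np.ones(u.shape)],-1)
P=d['t']+(ray*d['depth'][...,None])@d['R'].T
for y in np.arange(.03,.27,.03):
    b=abs(P[...,1]-y)<.004
    f=P[b&(P[...,2]>.0235)&(P[...,2]<.029)&(P[...,0]>.5)&(P[...,0]<.56)][:,0]
    s=P[b&(P[...,2]>.032)&(P[...,2]<.037)&(P[...,0]>.34)&(P[...,0]<.4)][:,0]
    print(round(y,2),f.max().round(4),s.max().round(4),(f.max()-s.max()).round(4))
```

```text
0.03 0.5313 0.3707 0.1605
0.06 0.534 0.3793 0.1547
0.09 0.534 0.375 0.159
0.12 0.5316 0.374 0.1576
0.15 0.5357 0.3763 0.1594
0.18 0.5377 0.3768 0.1608
0.21 0.5365 0.3798 0.1567
0.24 0.5425 0.3808 0.1617
0.27 0.539 0.3805 0.1586
```

Far rim to stop face reads about 0.160 m along the whole length, with no trend, so the tray is flush against the stop.

```bash
python3 -c "
from plant import ctrl
print(ctrl.sign_off())"
```

```text
the job is handed in; nothing more can be done
None
```

The job is handed in after about 23 s: the tray lies flush at the stop, and the middle holder was pressed onto its stop and now lies flat at the centre of the nearer notebook. I took it as the soft one at about 2 N for 7 mm, where a firm spring would need about 7.8 N, and did not press the other two, which are still in the tray.

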